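# Lock the photometer's dark cover and zero it with a click

## Task

Close the photometer's sample chamber: pick up the loose black cover by its bar, lower its two lugs through the two gaps of the round mount until it is fully down, and turn it clockwise (seen from above) to its stop so that it is locked. Then zero the instrument: press the wide rectangular key just until it clicks and gives way, never on to its end stop, and let it come back up. Do not press the small round key, leave the bottles, jar, rack and measuring cylinder standing where they are, and finish with everything let go.

Things in the scene. Friction and masses are not known exactly. Their poses are not given: they have to be found in the camera images.
- reader: photometer: white box fixed to the bench, 210 (its x, front to back) x 270 (y) x 60 mm high; origin: centre of underside, z up, front (-x) facing the robot within 0.25 rad. On its flat top, in its x, y (mm): mount at (22, 68), wide key (-57, -65), round key (-72, 65), low blank display, 20 mm high, 80 x 105, at (50, -65).
- mount_floor (a point): centre of the floor of the round aluminium bayonet mount, 60 mm above the bench, axes as the photometer's. Collar 94 mm outer diameter, 16 mm high. Inside, below the lip, a lug that is down on the floor can turn clockwise seen from above about 77 degrees to a solid stop (60 is enough); counter-clockwise is blocked after 10 degrees. No spring: the cover stays down by its weight.
- mount_lip (a point): centre of the mount's mouth, 16 mm above its floor. The inward lip (6 mm thick, underside 10 mm above the floor) leaves a 62 mm round opening with two gaps about 20 mm wide reaching out to radius 41 mm, at the photometer's +x and -x sides (back and front): the cover's lugs go down through them.
- cover: loose black cover, 100 to 180 g, upright on the bench at one of three places left of the photometer; origin: centre of underside, z up. Skirt 56 mm diameter, 0 to 19 mm high; at its foot two lugs along +x and -x, 14 mm wide, 6 mm high, reaching 38 mm from the axis (a half turn makes no difference). Home: origin on the mount's floor.
- cover_bar (a point): top centre of the cover's grip bar, 57 mm above the cover's underside. The bar runs along the cover's x (in line with the lugs), 70 mm long, 14 mm thick (y), and stands 32 mm above the flange; the flange is 80 mm in diameter, 19 to 25 mm above the cover's underside, and ends 3 mm above the collar when home.
- wide_key_top (a point): centre of the top face of the wide rectangular grey key, 64 mm (photometer's y) by 40 mm (its x), its top 14 mm above the photometer's top when up (74 mm above the bench). It moves straight down.
- wide_key (a joint): travel of the wide key (m): 0 up, grows as pressed, end stop 0.011. Tactile dome: moves from 1.3 N, force peaks at 7.3 N at 2.5 mm, then the click: it gives way, 6.7 N at 4 mm, 5.3 N at 5.5 mm, lowest 4.3 N at 7.5 mm; then it stiffens towards the stop: 5.9 N at 9 mm, 10 N at 10 mm, 24 N at 11 mm. Past 4 mm it has clicked; past 9.5 mm is too far. Springs back up.
- round_key_top (a point): centre of the top of the small round grey key, 28 mm diameter, 8 mm above the photometer's top: not to be pressed.
- round_key (a joint): travel of the round key in m, 0 up, 0.006 fully down.
- amber_bottle: bystander: amber glass bottle, 56 mm diameter, 125 mm high, origin under its centre
- salt_jar: bystander: white jar with black lid, 60 mm diameter, 80 mm high, origin under its centre
- wash_bottle: bystander: pale wash bottle with a bent spout along its x, 76 mm diameter, 215 mm high, origin under its centre
- tube_rack: bystander: wooden test-tube rack with glass tubes, 70 x 160 mm, 160 mm high, origin under its centre
- measuring_cylinder: bystander: glass measuring cylinder on a 70 mm foot, 180 mm high, origin under its centre
Things that resemble listed ones, but are neither listed nor needed, are in the scene too. Several things have the shape of the cover; the one meant has the colours described above.

How it is judged (in metres and radians):
On the way, in this order (a step that is already met when the one before it is completed fails the run):
1. the cover sits fully down in the mount and is turned clockwise at least 60 degrees (horizontal distance between cover and mount_floor below 0.006 m and z of cover in the frame of mount_floor below 0.005 m and angle between cover's own z axis and vertical below 0.12 rad and angle between the x axis of cover and the x axis of reader, either way round above 1.05 rad), for 0.2 s.
2. the wide key is pressed past its click (beyond 4 mm) (value of joint wide_key above 0.004 m), for 0.03 s.
At the end, for the whole second after the job is handed in: The cover is at rest in the mount, centred within 6 mm, its underside within 5 mm of the mount's floor, upright within 0.12 rad and turned at least 60 degrees from the gaps; the wide key is back up (less than 1.5 mm down) (all of step 1 and value of joint wide_key below 0.0015 m and linear speed of cover below 0.02 m/s); the robot touches nothing.
It fails at once if the wide key is pressed on beyond 9.5 mm, towards its end stop (value of joint wide_key above 0.0095 m).
It fails at once if the round key is pressed (value of joint round_key above 0.003 m).
It fails at once if a bystander is moved by more than 40 mm or tipped (distance of any of amber_bottle, salt_jar, wash_bottle, tube_rack, measuring_cylinder from where it was at the start of the episode above 0.04 m or angle between any of amber_bottle, salt_jar, wash_bottle, tube_rack, measuring_cylinder's own z axis and vertical above 0.5 rad).
It also fails if it takes over 64 s, if anything falls off the work surface, if the arm or the gripper's body presses on something with over 40 N, if the wrist force passes 120 N, or if a joint passes its speed limit or range.

## Robot

A 6-joint arm with a two-finger parallel gripper is mounted at the origin on the work surface. World frame = base frame: x ahead of the robot, y to its left, z up, the work surface at z = 0. Lengths are in mm, angles in rad, forces in N, time in s.
With the tool pointing down it reaches from about 350 to 875 mm from the base axis. Payload 15.5 kg.
Tool frame: the origin (TCP) lies at the very end of the fingers, on their centre line; the grasp point (between the pads) lies 19 mm behind it (env.pinch_z is the z of the grasp point in the tool frame, in mm); z points along the fingers, x is the direction in which the jaws open and shut, and the axes are right-handed (so a half turn about z gives the same grasp; the last joint's range is limited). The gripper opens to 85 mm and grips with 20 to 120 N. Pads are 22 mm wide; open, the fingers measure 114 mm over their backs; the gripper's body (76 mm by 85 mm) begins 54 mm behind the grasp point. The pads swing forward as they close: fully open they stand 13 mm farther back than shut.
Start: joints at [1.206, 0.494, 1.345, -0, 1.302, -0.096], TCP at [165.979, 602.559, 231.277] pointing down, gripper open.
Joint ranges: [-2.91, 2.91], [-0.82, 2.16], [0.22, 2.67], [-1.22, 4.37], [0.12, 2.79], [-3.08, 3.08]. Speed limits (rad/s): [1.89, 1.89, 2.57, 3.01, 3.01, 3.01].

## Interface

Orientations are given as a unit quaternion [w, x, y, z].
In Python, from rig import env gives the robot as it stands.
- The arm moves only by the shell command python3 -m jog 'ROWS' [FORCE]. ROWS is JSON, a list of rows, each an object with "jaw": the finger opening in m, from 0 to 0.0854; "slide": the shift along the tool's x, y, z in m, a list of three; "turn": the turn about the tool's z in rad. A call has 1 to 20 rows; each row is the pose to reach, as a shift and turn from the pose commanded when the call began, along the tool's axes at that moment; what a row does not reach only later rows make up. A row lasts 1/10 s, in which the tool goes at most 50 mm and 8.59 degrees, less where a joint would pass 70% of its speed; a pose out of reach is approached as far as the arm can. A call with a gripper value outside its range is refused whole. The fingers move at their own pace and stop on an object; FORCE is the grip in N (left out, the last holds). Time passes only in rows, so rows that repeat a pose let the fingers close. It gives the time, the measured TCP pose, the force and the opening at its end, in the units of the state.
- env.get_obs(): the state, without advancing time (a new reading comes with each control period).
- env.capture(name): name is "scene" or "side" or "wrist"; returns (picture, depth): 480x640x3 uint8, red, green, blue; 480x640 float32, mm along the optical axis (not along the pixel's ray), 0 where there is no reading.
- env.camera_model(name): a dict with "intrinsics" (3x3 intrinsics, pixels), "cam_to_world" (4x4, takes a point from camera to world coordinates). Camera axes: x right, y down, z forward; pixel columns grow to the right and rows downward; lengths in mm; the calibration is good to about 2 mm. A picture is of the moment at which its call begins: read the wrist's pose just before it. camera_model takes no time and is no camera call; for the wrist camera it gives the pose at the moment of the call.
- env.finish_job(): hands the job in, once; it reports no verdict.
The state is a dict: "time": time; "qpos": joint angles; "qd": joint speeds; "joint_efforts": joint torques, N m; "eef_pos": TCP position; "tcp_rot": TCP orientation; "wrist_force": force on the tool from outside, world axes, zero at the start; "wrist_torque": the same for the moment, N m; "opening": finger opening in mm.
Only numpy, scipy, OpenCV 4.12 (cv2) and the standard library are available. Lean on these libraries where they do the work, as an engineer would, in place of code of your own. Each camera call takes 0.05 s, during which the arm holds its last target.

## Working session

There is one attempt and no reset: what is moved stays moved. The work goes in short steps, Python scripts to look and compute and a shell command to move; the robot and the scene stay as the last step left them, time stands still between calls to the robot, and variables do not carry over. Pictures are saved under pics/ and viewed, and the job is handed in when it is done.

```bash
ls; mkdir -p pics
python3 - <<'E'
from rig import env
import cv2,numpy as np
for n in ["scene","side","wrist"]:
    p,d=env.capture(n); cv2.imwrite(f"pics/{n}0.png",p[:,:,::-1]); np.save(f"{n}0_d.npy",d)
    m=env.camera_model(n); print(n,np.round(m["intrinsics"],1).tolist(),np.round(m["cam_to_world"],3).tolist())
print(env.get_obs())
E
```

```text
pics
scene [[455.3, 0.0, 325.1], [0.0, 455.3, 237.8], [0.0, 0.0, 1.0]] [[-0.873, 0.277, -0.402, 1014.4], [0.488, 0.52, -0.701, 769.839], [0.015, -0.808, -0.589, 719.599], [0.0, 0.0, 0.0, 1.0]]
side [[438.0, 0.0, 325.4], [0.0, 438.0, 239.3], [0.0, 0.0, 1.0]] [[0.906, -0.33, 0.264, 319.069], [-0.422, -0.694, 0.583, -571.634], [-0.009, -0.64, -0.769, 840.064], [0.0, 0.0, 0.0, 1.0]]
wrist [[342.9, 0.0, 314.5], [0.0, 342.9, 243.2], [0.0, 0.0, 1.0]] [[0.266, 0.931, 0.25, 103.257], [0.964, -0.257, -0.071, 618.666], [-0.002, 0.26, -0.966, 374.679], [0.0, 0.0, 0.0, 1.0]]
{'time': 0.15, 'qpos': array([ 1.20653558e+00,  4.94080913e-01,  1.34593820e+00,  1.34595133e-05,
        1.30248503e+00, -9.54897275e-02]), 'qd': array([-9.46704276e-04,  6.44308437e-05, -2.59722368e-03,  5.35773304e-04,
       -6.24592419e-04,  1.75688703e-04]), 'joint_efforts': array([ 9.00268788e-05, -8.82545042e+01, -3.84065938e+01, -1.92420666e-04,
        7.00358432e-03, -1.50127096e-05]), 'eef_pos': array([165.86521568, 602.33407063, 230.82921257]), 'tcp_rot': array([ 2.34841713e-04,  7.95471545e-01,  6.05990770e-01, -3.90633877e-04]), 'wrist_force': array([0.50776891, 0.14409764, 0.48131329]), 'wrist_torque': array([-0.02187792, -0.01964052,  0.00989166]), 'opening': 85.39256814558975}
```

View pics/scene0.png

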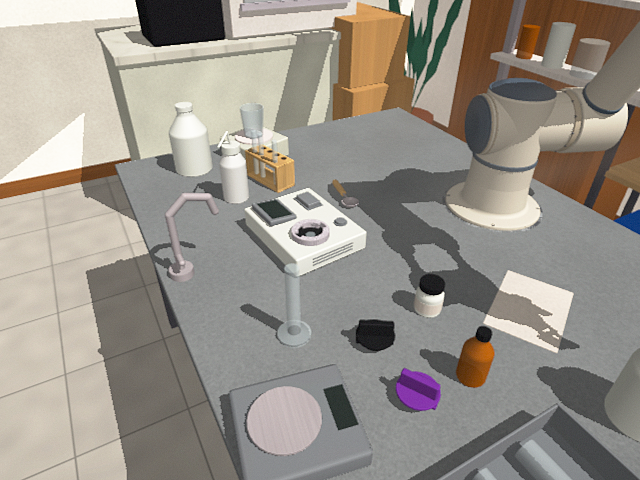

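View pics/side0.png

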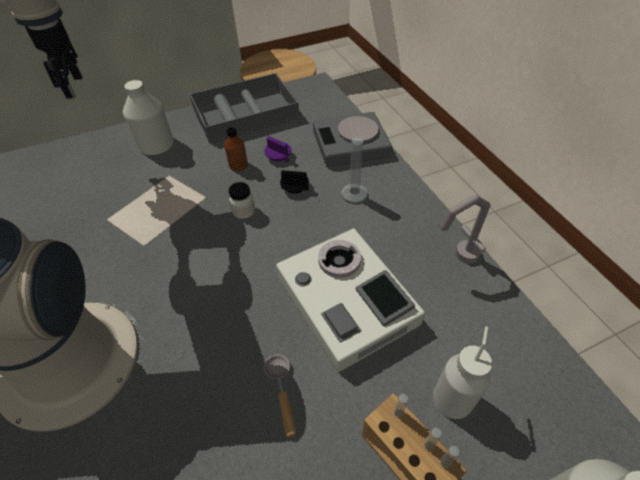

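View pics/wrist0.png

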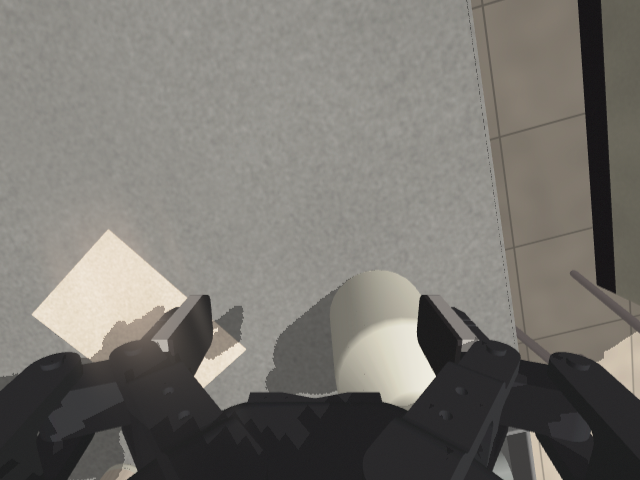

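The scene view shows the black cover at (376,335), the purple look-alike at (418,390), the photometer's mount at (310,232), the wide key at (309,201) and the round key at (341,222). The cylinder is at (293,335), the jar at (430,295) and the amber bottle at (473,360). The side view has the cover at (293,181) and the mount at (340,259). Next I'll measure these.

```bash
cat > h.py <<'E'
import numpy as np,cv2
from rig import env
def cloud(n,d,m=None):
    m=m or env.camera_model(n);K=m["intrinsics"];T=m["cam_to_world"]
    v,u=np.mgrid[0:480,0:640]
    P=np.stack([(u-K[0,2])/K[0,0]*d,(v-K[1,2])/K[1,1]*d,d],-1)
    return P@T[:3,:3].T+T[:3,3]
def ray(n,uv,z,m=None):
    m=m or env.camera_model(n);K=m["intrinsics"];T=m["cam_to_world"]
    r=T[:3,:3]@np.array([(uv[0]-K[0,2])/K[0,0],(uv[1]-K[1,2])/K[1,1],1.]);o=T[:3,3]
    return o+r*(z-o[2])/r[2]
E
python3 - <<'E'
from h import *
for n,c in [("scene",(376,335)),("side",(293,181))]:
    d=np.load(n+"0_d.npy");P=cloud(n,d)
    img=cv2.imread(f"pics/{n}0.png").astype(int)
    ok=d>0
    # reader top z 55..65
    t=ok&(abs(P[...,2]-60)<5)&(img.min(-1)>130)&(P[...,0]>300)&(P[...,0]<900)&(abs(P[...,1])<400)
    lab=cv2.connectedComponentsWithStats(t.astype(np.uint8))
    i=1+np.argmax(lab[2][1:,4]); q=P[lab[1]==i]
    r=cv2.minAreaRect(q[:,:2].astype(np.float32)); print(n,"reader",lab[2][i],r,np.median(q[:,2]))
    for nm,zlo,zhi in [("cover bar",50,66),("flange",20,30)]:
        b=ok&(P[...,2]>zlo)&(P[...,2]<zhi)&(img.max(-1)<60)
        w=np.zeros_like(b);w[c[1]-32:c[1]+32,c[0]-32:c[0]+32]=1;b&=w
        q=P[b]; 
        if len(q)>5: print(nm,len(q),np.median(q,0),q.min(0),q.max(0),cv2.minAreaRect(q[:,:2].astype(np.float32)))
    im=cv2.imread(f"pics/{n}0.png")
    a=im[c[1]-50:c[1]+50,c[0]-65:c[0]+65];cv2.imwrite(f"pics/{n}_cov.png",cv2.resize(a,None,fx=6,fy=6,interpolation=2))
E
```

```text
scene reader [ 245  188  122   74 2803] ((575.4356079101562, -114.38473510742188), (211.56932067871094, 273.8395080566406), 5.465850830078125) 60.7980234473215
cover bar 232 [612.92387584 276.7049588   56.67745261] [582.77450192 254.92914085  50.07324869] [642.44197602 298.15516823  61.09993137] ((611.927734375, 275.8968505859375), (14.266966819763184, 67.07266235351562), 57.74943923950195)
flange 504 [623.84960098 292.58978135  25.72666266] [578.6555228  243.16296901  20.037256  ] [650.50637626 315.34640779  29.72242262] ((622.1386108398438, 286.38140869140625), (48.465721130371094, 77.06219482421875), 45.01734161376953)
side reader [ 277  229  147  132 5654] ((573.6161499023438, -116.79632568359375), (207.84059143066406, 266.9884338378906), 5.436395168304443) 58.00725546229398
cover bar 109 [608.96192715 270.15840673  54.13320094] [579.08761802 247.63204934  50.00148033] [639.60978739 294.67863301  58.32425432] ((609.9428100585938, 270.32122802734375), (17.270065307617188, 68.87211608886719), 56.06010055541992)
flange 303 [605.23728873 259.29532202  22.89126117] [570.63956447 230.63065783  20.00897571] [733.97937796 421.87411219  29.89149821] ((634.3457641601562, 313.3420715332031), (176.9730987548828, 155.88943481445312), 65.87530517578125)
```

Run:
```python
from h import *
d=np.load("scene0_d.npy");P=cloud("scene",d);d2=np.load("side0_d.npy");P2=cloud("side",d2)
for nm,(u,v),n in [("amberTop",(484,333),0),("amber",(474,372),0),("jarTop",(432,284),0),("jar",(428,300),0),("cyl",(292,275),0),("cylfoot",(294,334),0),("purple",(418,385),0),("decoybottle",(136,88),1),("rackTop",(270,155),0),("cylside",(356,150),1),("lamp",(185,200),0),("jar side",(238,190),1)]:
    print(nm,np.round((P2 if n else P)[v,u]))
# high things in y>0
for Q,dd in((P,d),(P2,d2)):
    m=(dd>0)&(Q[...,2]>100)&(Q[...,0]>100)&(Q[...,0]<800)&(Q[...,1]>100)&(Q[...,1]<700)
    q=Q[m]; g={}
    for x,y,z in q:
        k=(int(x//50*50),int(y//50*50)); g[k]=max(g.get(k,0),round(z))
    print(g)
```

```text
amberTop [502. 437. 126.]
amber [520. 453.  48.]
jarTop [461. 259.  82.]
jar [475. 271.  51.]
cyl [752. 192. 174.]
cylfoot [752. 192.  16.]
purple [624. 424.  45.]
decoybottle [303. 618. 196.]
rackTop [ 523. -443.   90.]
cylside [739. 168. 160.]
lamp [ 861. -109.  202.]
jar side [451. 244.  79.]
{(700, 150): 184, (750, 150): 182, (450, 400): 128, (500, 400): 127, (300, 550): 136, (300, 600): 135, (350, 600): 122}
{(100, 550): 470, (150, 550): 470, (200, 550): 455, (200, 600): 438, (150, 500): 463, (150, 600): 402, (100, 600): 401, (150, 650): 329, (100, 500): 347, (300, 650): 199, (250, 650): 199, (300, 600): 201, (250, 600): 201, (350, 650): 121, (350, 600): 127, (300, 550): 153, (250, 550): 154, (200, 650): 126, (500, 400): 124, (450, 400): 125, (700, 150): 181, (750, 150): 179}
```

View pics/scene_cov.png

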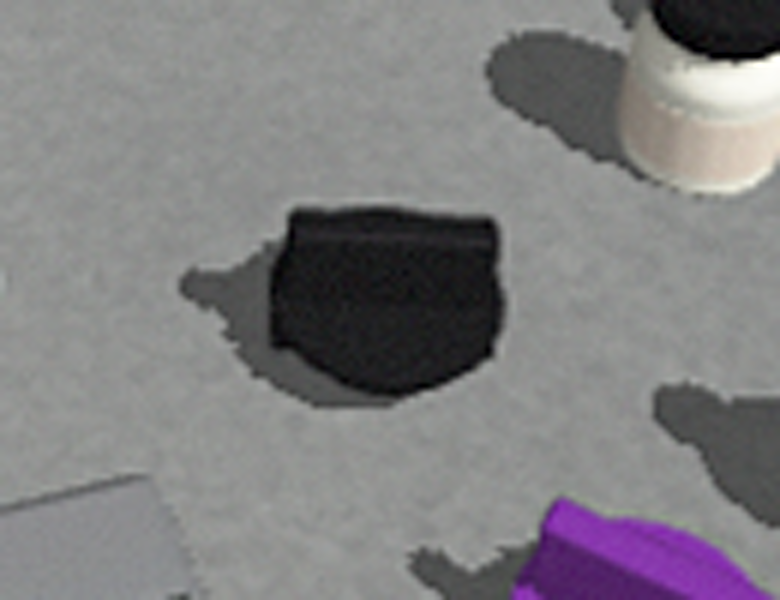

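The crop shows the cover upright with its bar running almost horizontally in the picture, at crop (390,225). The way above everything is free at z 231, so I'll move over the cover.

```bash
python3 -m jog '[{"jaw":0.085,"slide":[-0.2,0.516,0],"turn":0.31},{"jaw":0.085,"slide":[-0.2,0.516,0],"turn":0.31},{"jaw":0.085,"slide":[-0.2,0.516,0],"turn":0.31},{"jaw":0.085,"slide":[-0.2,0.516,0],"turn":0.31},{"jaw":0.085,"slide":[-0.2,0.516,0],"turn":0.31},{"jaw":0.085,"slide":[-0.2,0.516,0],"turn":0.31},{"jaw":0.085,"slide":[-0.2,0.516,0],"turn":0.31},{"jaw":0.085,"slide":[-0.2,0.516,0],"turn":0.31},{"jaw":0.085,"slide":[-0.2,0.516,0],"turn":0.31},{"jaw":0.085,"slide":[-0.2,0.516,0],"turn":0.31},{"jaw":0.085,"slide":[-0.2,0.516,0],"turn":0.31},{"jaw":0.085,"slide":[-0.2,0.516,0.03],"turn":0.31},{"jaw":0.085,"slide":[-0.2,0.516,0.03],"turn":0.31},{"jaw":0.085,"slide":[-0.2,0.516,0.03],"turn":0.31},{"jaw":0.085,"slide":[-0.2,0.516,0.03],"turn":0.31},{"jaw":0.085,"slide":[-0.2,0.516,0.03],"turn":0.31}]'
cat > wm.py <<'E'
from h import *
import sys
def shot(name):
    o=env.get_obs(); m=env.camera_model("wrist"); p,d=env.capture("wrist")
    cv2.imwrite(f"pics/{name}.png",p[:,:,::-1]); np.save(name+"_d.npy",d); np.savez(name+"_m.npz",K=m["intrinsics"],T=m["cam_to_world"],pos=o["eef_pos"],rot=o["tcp_rot"])
    w,x,y,z=o["tcp_rot"]; R=np.array([[1-2*(y*y+z*z),2*(x*y-w*z)],[2*(x*y+w*z),1-2*(x*x+z*z)],[2*(x*z-w*y),2*(y*z+w*x)]])
    print("t",o["time"],"tcp",np.round(o["eef_pos"],2),"yaw",np.arctan2(R[1,0],R[0,0]),"F",np.round(o["wrist_force"],2),"open",o["opening"])
    return p,d,dict(intrinsics=m["intrinsics"],cam_to_world=m["cam_to_world"])
E
python3 - <<'E'
from wm import *
p,d,m=shot("w1")
P=cloud("wrist",d,m)
b=(d>0)&(p.max(-1)<70)&(P[...,2]>50)&(P[...,2]<66)&(np.hypot(P[...,0]-611,P[...,1]-273)<60)
q=P[b];print(len(q),np.median(q,0),cv2.minAreaRect(q[:,:2].astype(np.float32)))
E
```

```text
time: 1.75
eef_pos: [610.1, 273.7, 202.6]
tcp_rot: [0.0, 0.879, 0.477, 0.001]
wrist_force: [-0.3, -0.4, -0.2]
opening: 84.9
t 1.75 tcp [610.08 273.72 202.58] yaw 0.9933878088882933 F [-0.32 -0.39 -0.24] open 84.8553436465537
1236 [610.63926413 274.6613818   58.0084825 ] ((612.0485229492188, 274.018798828125), (13.989607810974121, 68.52589416503906), 57.409000396728516)
```

View pics/w1.png

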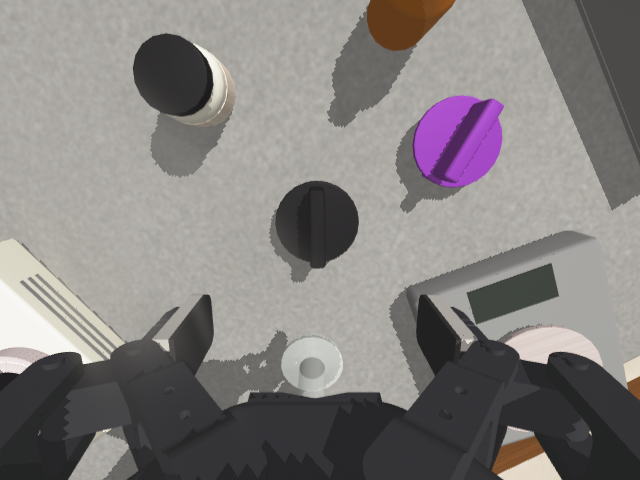

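The wrist view shows the cover at (317,225) with its bar upright in the picture, so it lines up with the fingers. The cylinder at (312,362) is clear of the gripper. I'll go down and grip.

```bash
python3 -m jog '[{"jaw":0.085,"slide":[0.001,0.001,0.05],"turn":-0.008},{"jaw":0.085,"slide":[0.001,0.001,0.1],"turn":-0.008},{"jaw":0.06,"slide":[0.001,0.001,0.135],"turn":-0.008},{"jaw":0.05,"slide":[0.001,0.001,0.16],"turn":-0.008},{"jaw":0.04,"slide":[0.001,0.001,0.171],"turn":-0.008},{"jaw":0.03,"slide":[0.001,0.001,0.171],"turn":-0.008},{"jaw":0.02,"slide":[0.001,0.001,0.171],"turn":-0.008},{"jaw":0.005,"slide":[0.001,0.001,0.171],"turn":-0.008},{"jaw":0.005,"slide":[0.001,0.001,0.171],"turn":-0.008},{"jaw":0.005,"slide":[0.001,0.001,0.171],"turn":-0.008},{"jaw":0.005,"slide":[0.001,0.001,0.171],"turn":-0.008},{"jaw":0.005,"slide":[0.001,0.001,0.171],"turn":-0.008}]' 60; python3 -c "
from wm import *
shot('w2')"
```

```text
time: 3.0
eef_pos: [612.8, 273.5, 32.1]
tcp_rot: [0.0, 0.878, 0.479, 0.002]
wrist_force: [-0.2, 1.6, 8.3]
opening: 12.9
t 3.0 tcp [612.83 273.49  32.1 ] yaw 0.9999556225892247 F [-0.19  1.64  8.28] open 12.949434827953091
```

View pics/w2.png

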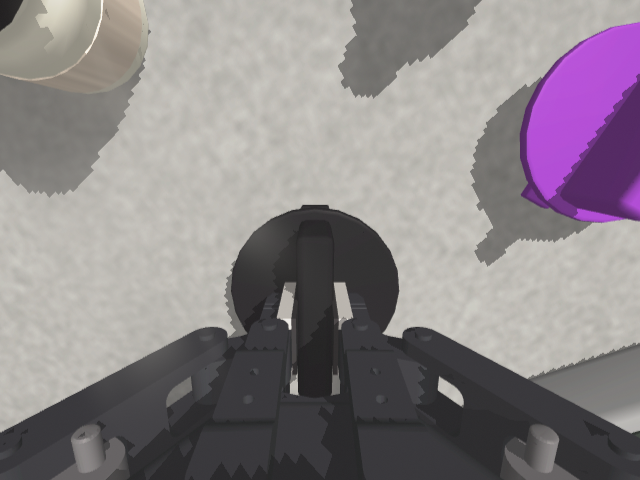

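The bar is held, with an opening of 12.9, and the cover is seen centred at (315,290). I'll lift it and bring it beside the mount so the wrist camera can see the mount.

```bash
python3 -m jog '[{"jaw":0.005,"slide":[0,0,-0.02],"turn":0},{"jaw":0.005,"slide":[0,0,-0.06],"turn":0},{"jaw":0.005,"slide":[0,0,-0.1],"turn":0},{"jaw":0.005,"slide":[0,0,-0.15],"turn":0},{"jaw":0.005,"slide":[-0.225,0.224,-0.15],"turn":-0.666},{"jaw":0.005,"slide":[-0.225,0.224,-0.15],"turn":-0.666},{"jaw":0.005,"slide":[-0.225,0.224,-0.15],"turn":-0.666},{"jaw":0.005,"slide":[-0.225,0.224,-0.15],"turn":-0.666},{"jaw":0.005,"slide":[-0.225,0.224,-0.15],"turn":-0.666},{"jaw":0.005,"slide":[-0.225,0.224,-0.15],"turn":-0.666},{"jaw":0.005,"slide":[-0.225,0.224,-0.15],"turn":-0.666},{"jaw":0.005,"slide":[-0.225,0.224,-0.15],"turn":-0.666},{"jaw":0.005,"slide":[-0.225,0.224,-0.15],"turn":-0.666},{"jaw":0.005,"slide":[-0.225,0.224,-0.15],"turn":-0.666},{"jaw":0.005,"slide":[-0.225,0.224,-0.15],"turn":-0.666},{"jaw":0.005,"slide":[-0.225,0.224,-0.15],"turn":-0.666}]'; python3 -c "
from wm import *
p,d,m=shot('w3')
P=cloud('wrist',d,m)
np.save('w3_P.npy',P)
t=((d>0)&(abs(P[...,2]-60)<5)&(p.min(-1)>130)).astype(np.uint8)
l=cv2.connectedComponentsWithStats(t);i=1+np.argmax(l[2][1:,4]);q=P[l[1]==i];print(len(q),np.median(q[:,2]),cv2.minAreaRect(q[:,:2].astype(np.float32)))
"
```

```text
time: 4.65
eef_pos: [678.6, -36.3, 180.5]
tcp_rot: [0.0, 0.672, 0.74, 0.0]
wrist_force: [0.2, 0.0, -1.1]
opening: 12.7
t 4.65 tcp [678.55 -36.33 180.46] yaw 1.667288627913734 F [ 0.24  0.01 -1.08] open 12.685113212587808
42403 61.31711393535534 ((601.2228393554688, -113.36129760742188), (158.2144012451172, 269.2903747558594), 5.468182563781738)
```

View pics/w3.png

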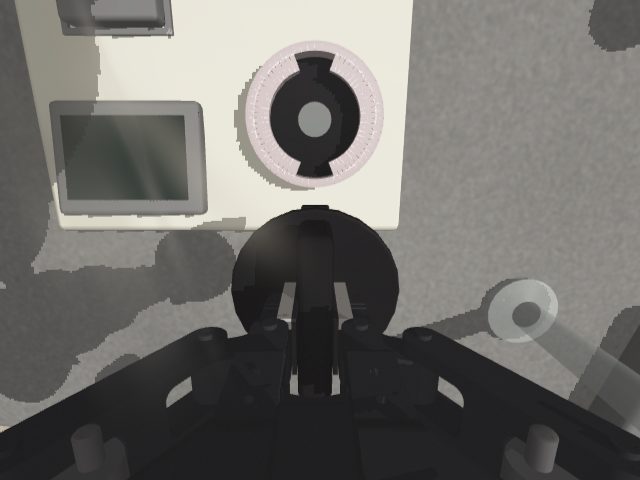

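The wrist view shows the mount centred near (315,115), its gaps at the top (315,62) and bottom (315,170), and the held cover's flange centred near (315,290). I'll fit both circles in this one view so that calibration bias cancels.

```bash
cat > fit.py <<'E'
from wm import *
from scipy.optimize import least_squares
def circ(q,r=None):
    if r: f=lambda p:np.hypot(q[:,0]-p[0],q[:,1]-p[1])-r
    else: f=lambda p:np.hypot(q[:,0]-p[0],q[:,1]-p[1])-p[2]
    s=least_squares(f,list(q.mean(0)[:2])+([] if r else [40]),loss="soft_l1",f_scale=.5); return s.x,np.std(f(s.x))
E
python3 - <<'E'
from fit import *
z=np.load("w3_m.npz");m=dict(intrinsics=z["K"],cam_to_world=z["T"]);d=np.load("w3_d.npy");P=np.load("w3_P.npy")
p=cv2.imread("pics/w3.png").astype(int)
B,G,R=p[...,0],p[...,1],p[...,2]
v,u=np.mgrid[0:480,0:640]
# collar by depth z>70 near
c=(d>0)&(P[...,2]>72)&(P[...,2]<82)&(np.hypot(u-315,v-115)<85)&(p.max(-1)>80)
print("collar z",np.median(P[c][:,2]))
cs,_=cv2.findContours(c.astype(np.uint8),cv2.RETR_CCOMP,cv2.CHAIN_APPROX_NONE)
cs=sorted(cs,key=len)[::-1]
for k in cs[:3]:
    k=k[:,0].astype(float); q=np.array([ray("",a,76,m)[:2] for a in k]); print(len(k),circ(q))
    cc,_=circ(q); r=np.hypot(*(q-cc[:2]).T)
    if cc[2]<40:
        a=np.arctan2(*(q-cc[:2]).T[::-1])
        for ga in (0.095,0.095-np.pi):
            s=(r>35)&(abs(np.angle(np.exp(1j*(a-ga))))<0.5)
            dl=np.angle(np.exp(1j*(a[s]-ga))); t=r[s]*np.sin(dl)
            pos=t[t>4];neg=t[t<-4]; print("gap",ga,s.sum(),"edges",np.median(pos),np.median(neg),"maxr",r[s].max())
# dark opening
dk=((p.max(-1)<75)&(np.hypot(u-315,v-115)<62))
# flange
fl=((p.max(-1)<60)&(v<320)&(v>195)&(abs(u-315)<95)).astype(np.uint8)
k=max(cv2.findContours(fl,cv2.RETR_EXTERNAL,cv2.CHAIN_APPROX_NONE)[0],key=len)[:,0].astype(float)
print("contour",len(k))
zt=z["pos"][2]-32.1+25
q=np.array([ray("",a,zt,m)[:2] for a in k]); s=(k[:,1]<308)&(abs(k[:,0]-315)>22)
x,e=circ(q[s],40); 
rr=np.hypot(*(q[s]-x).T); g=abs(rr-40)<1.5; x,e=circ(q[s][g],40); print("flange",x,e,g.sum(),s.sum(),circ(q[s][g]))
bx=(P[...,2]>zt+20)&(p.max(-1)<60)&(v<280)&(abs(u-315)<30)
print("barpts",bx.sum(),np.median(P[bx],0))
print("tcp",z["pos"])
E
```

```text
collar z 77.25986441214494
404 (array([591.85884212, -46.43191349,  46.97427183]), np.float64(0.18353890097298733))
342 (array([592.23322359, -46.35683322,  31.29665141]), np.float64(4.255962694566515))
gap 0.095 53 edges 11.234165142120098 -11.489475084812348 maxr 41.32878400657544
gap -3.046592653589793 57 edges 11.287695241482654 -11.247343022792641 maxr 41.22973922705347
6 (array([606.8821798 ,  -6.99663339,   0.84849753]), np.float64(0.1366096250979258))
  return _methods._mean(a, axis=axis, dtype=dtype,
  ret = ret.dtype.type(ret / rcount)
Traceback (most recent call last):
ValueError: zero-size array to reduction operation maximum which has no identity
```

Run:
```python
from fit import *
z=np.load("w3_m.npz");m=dict(intrinsics=z["K"],cam_to_world=z["T"]);d=np.load("w3_d.npy");P=np.load("w3_P.npy")
p=cv2.imread("pics/w3.png").astype(int)
v,u=np.mgrid[0:480,0:640]
near=(d>0)&(P[...,2]>140)&(v<312)&(v>195)&(abs(u-315)<92)
k=max(cv2.findContours(near.astype(np.uint8),cv2.RETR_EXTERNAL,cv2.CHAIN_APPROX_NONE)[0],key=len)[:,0].astype(float)
zt=z["pos"][2]-32.1+25
s=(k[:,1]<305)&(abs(k[:,0]-315)>18)
q=np.array([ray("",a,zt,m)[:2] for a in k[s]])
print(circ(q,40),circ(q),len(q))
l=k[(abs(k[:,0]-315)<12)&(k[:,1]<230)]; print("lug px",l.min(0),l.max(0),[ray("",a,zt-19,m)[:2].round(1).tolist() for a in l[::4]])
f=near&(abs(u-315)>45)&(v>240);print("flange z",np.median(P[f][:,2]),zt)
bx=near&(P[...,2]>zt+20);print("bar",bx.sum(),np.median(P[bx],0),cv2.minAreaRect(P[bx][:,:2].astype(np.float32)))
print("tcp",z["pos"])
```

```text
(array([678.11780784, -37.73870015]), np.float64(0.3736759621472623)) (array([677.18844807, -37.82618809,  39.29199478]), np.float64(0.17045300570569)) 231
lug px [304. 205.] [326. 205.] [[639.1, -35.8], [639.3, -37.8], [639.5, -39.8], [639.7, -41.8], [639.9, -43.8], [640.1, -45.8]]
flange z 174.6438349301759 173.3596128888799
bar 4177 [661.42249953 -39.94477803 206.12629235] ((657.8443603515625, -39.659847259521484), (30.830108642578125, 40.20229721069336), 5.021748065948486)
tcp [678.55435253 -36.33151529 180.45961289]
```

```bash
python3 -m jog '[{"jaw":0.005,"slide":[0,-0.04,0],"turn":0},{"jaw":0.005,"slide":[0,-0.087,0],"turn":0},{"jaw":0.005,"slide":[0,-0.087,0],"turn":0},{"jaw":0.005,"slide":[0,-0.087,0.03],"turn":0},{"jaw":0.005,"slide":[0,-0.087,0.06],"turn":0},{"jaw":0.005,"slide":[0,-0.087,0.06],"turn":0},{"jaw":0.005,"slide":[0,-0.087,0.06],"turn":0},{"jaw":0.005,"slide":[0,-0.087,0.06],"turn":0}]'; python3 -c "
from wm import *
shot('w4')
for n in ('scene','side'):
    p,d=env.capture(n);c=(310,222) if n=='scene' else (340,245)
    cv2.imwrite(f'pics/{n}4.png',cv2.resize(p[c[1]-50:c[1]+50,c[0]-60:c[0]+60,::-1],None,fx=6,fy=6))"
```

```text
time: 5.5
eef_pos: [592.9, -45.6, 121.7]
tcp_rot: [0.001, 0.673, 0.74, 0.001]
wrist_force: [-0.6, -0.3, -0.6]
opening: 12.5
t 5.5 tcp [592.95 -45.62 121.74] yaw 1.6662557393354374 F [-0.61 -0.33 -0.6 ] open 12.547608506828633
```

View pics/scene4.png

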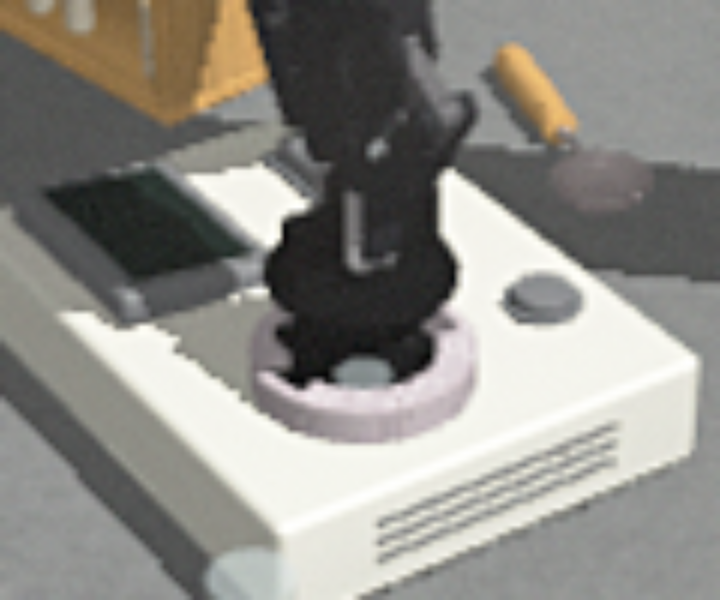

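View pics/side4.png

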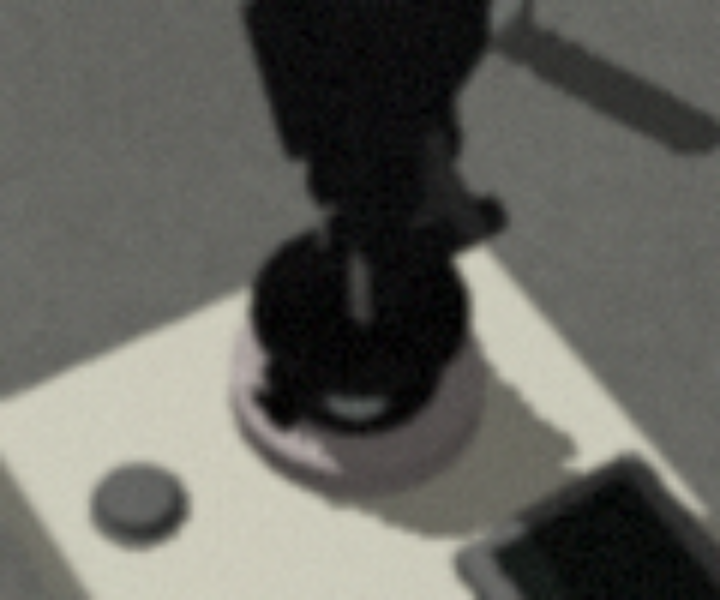

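View pics/w4.png

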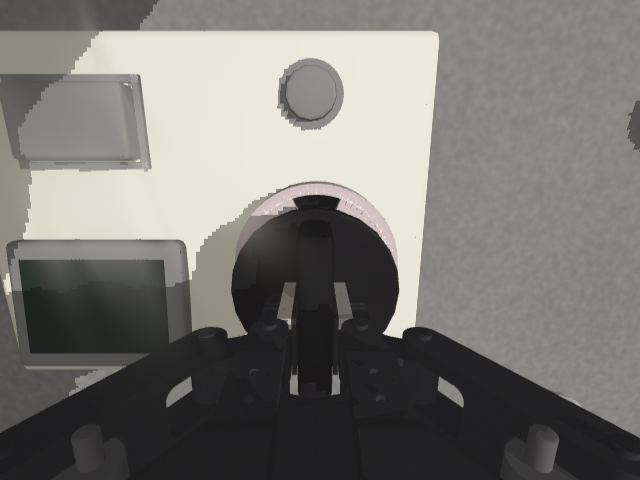

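The views show the cover hovering over the mount, with the visible gap at (316,202) centred on the bar at 315. I'll recheck the offset from this close wrist view and take the wide key's position from it too.

Run:
```python
from fit import *
z=np.load("w4_m.npz");m=dict(intrinsics=z["K"],cam_to_world=z["T"]);d=np.load("w4_d.npy");P=cloud("",d,m)
p=cv2.imread("pics/w4.png").astype(int)
v,u=np.mgrid[0:480,0:640]
Z=P[...,2]
near=((d>0)&(Z>100)&(v<305)&(v>195)&(abs(u-315)<92)).astype(np.uint8)
k=max(cv2.findContours(near,cv2.RETR_EXTERNAL,cv2.CHAIN_APPROX_NONE)[0],key=len)[:,0].astype(float)
zt=z["pos"][2]-32.1+25
s=(k[:,1]<300)
q=np.array([ray("",a,zt,m)[:2] for a in k[s]]);print("flange",circ(q,40),circ(q))
col=((d>0)&(Z>71)&(Z<82)&(v>165)&(v<262)&(abs(u-316)<95)&(p.max(-1)>80)).astype(np.uint8)
k=max(cv2.findContours(col,cv2.RETR_EXTERNAL,cv2.CHAIN_APPROX_NONE)[0],key=len)[:,0].astype(float)
# outer: topmost per column
q=[]
for c in range(int(k[:,0].min())+1,int(k[:,0].max())):
    r=np.where(col[:,c])[0]
    if len(r): q.append(ray("",(c,r.min()-.5),76,m)[:2])
q=np.array(q);x,e=circ(q,47); g=abs(np.hypot(*(q-x).T)-47)<1; print("collar",x,e,circ(q[g],47),g.sum(),len(q))
print("tcp",z["pos"])
# wide key top
kk=(d>0)&(Z>71)&(Z<80)&(u<145)&(v<165)&(v>70)
print("key",kk.sum(),np.median(P[kk],0),P[kk].min(0),P[kk].max(0))
rk=(d>0)&(Z>64)&(Z<72)&(np.hypot(u-310,v-93)<35);print("round",np.median(P[rk],0))
```

```text
flange (array([592.43984261, -47.02673466]), np.float64(0.3504833450497292)) (array([591.57048599, -47.10529707,  39.28891795]), np.float64(0.17157862155812892))
collar [591.63475299 -46.43823538] 0.16170615360681279 (array([591.63475299, -46.43823538]), np.float64(0.16170615360681279)) 161 161
tcp [592.94762751 -45.62499183 121.74043419]
key 9640 [ 525.25780037 -184.25260329   75.32881325] [ 503.71740193 -218.15634739   71.0102342 ] [ 548.26988627 -152.2135588    77.82612119]
round [498.73481628 -58.34066973  69.09687487]
```

The fits agree to within 1 mm, so I'll lower in stages and watch the force.

```bash
python3 -m jog '[{"jaw":0.005,"slide":[0.0005,-0.0007,0.006],"turn":0},{"jaw":0.005,"slide":[0.0005,-0.0007,0.011],"turn":0},{"jaw":0.005,"slide":[0.0005,-0.0007,0.014],"turn":0},{"jaw":0.005,"slide":[0.0005,-0.0007,0.017],"turn":0},{"jaw":0.005,"slide":[0.0005,-0.0007,0.019],"turn":0},{"jaw":0.005,"slide":[0.0005,-0.0007,0.019],"turn":0},{"jaw":0.005,"slide":[0.0005,-0.0007,0.019],"turn":0}]'
```

```text
time: 6.35
eef_pos: [591.3, -45.2, 101.3]
tcp_rot: [0.0, 0.673, 0.74, -0.0]
wrist_force: [-0.3, 0.4, -1.9]
opening: 12.9
```

It is past the lip's top edge without contact. I'll lower it the rest of the way.

```bash
python3 -m jog '[{"jaw":0.005,"slide":[0,0,0.003],"turn":0},{"jaw":0.005,"slide":[0,0,0.006],"turn":0},{"jaw":0.005,"slide":[0,0,0.008],"turn":0},{"jaw":0.005,"slide":[0,0,0.009],"turn":0},{"jaw":0.005,"slide":[0,0,0.009],"turn":0},{"jaw":0.005,"slide":[0,0,0.009],"turn":0}]'
```

```text
time: 6.95
eef_pos: [591.3, -45.2, 92.3]
tcp_rot: [0.0, 0.673, 0.74, -0.0]
wrist_force: [-1.0, 0.4, -1.7]
opening: 13.0
```

No contact force yet. I'll go half a millimetre lower and turn clockwise, which is a positive turn about the tool's z.

```bash
python3 -m jog '[{"jaw":0.005,"slide":[0,0,0.0005],"turn":0},{"jaw":0.005,"slide":[0,0,0.0005],"turn":0.1},{"jaw":0.005,"slide":[0,0,0.0005],"turn":0.2},{"jaw":0.005,"slide":[0,0,0.0005],"turn":0.3},{"jaw":0.005,"slide":[0,0,0.0005],"turn":0.4},{"jaw":0.005,"slide":[0,0,0.0005],"turn":0.4}]'
```

```text
time: 7.55
eef_pos: [591.6, -45.3, 92.1]
tcp_rot: [0.0, 0.807, 0.591, 0.0]
wrist_force: [-0.3, -0.4, 3.9]
opening: 13.0
```

```bash
python3 -m jog '[{"jaw":0.005,"slide":[0,0,0],"turn":0.12},{"jaw":0.005,"slide":[0,0,0],"turn":0.24},{"jaw":0.005,"slide":[0,0,0],"turn":0.36},{"jaw":0.005,"slide":[0,0,0],"turn":0.48},{"jaw":0.005,"slide":[0,0,0],"turn":0.6},{"jaw":0.005,"slide":[0,0,0],"turn":0.72},{"jaw":0.005,"slide":[0,0,0],"turn":0.84},{"jaw":0.005,"slide":[0,0,0],"turn":0.88},{"jaw":0.005,"slide":[0,0,0],"turn":0.88},{"jaw":0.005,"slide":[0,0,0],"turn":0.88}]'; python3 -c "
from wm import *
shot('w5');print(env.get_obs()['wrist_torque'])"
```

```text
time: 8.55
eef_pos: [591.5, -45.2, 92.0]
tcp_rot: [0.0, 0.981, 0.194, 0.0]
wrist_force: [-0.5, -1.4, 5.9]
opening: 12.4
t 8.55 tcp [591.47 -45.23  92.04] yaw 0.38997783320137885 F [-0.49 -1.36  5.86] open 12.410516992463796
[-0.17965966  0.16322021  0.00306934]
```

View pics/w5.png

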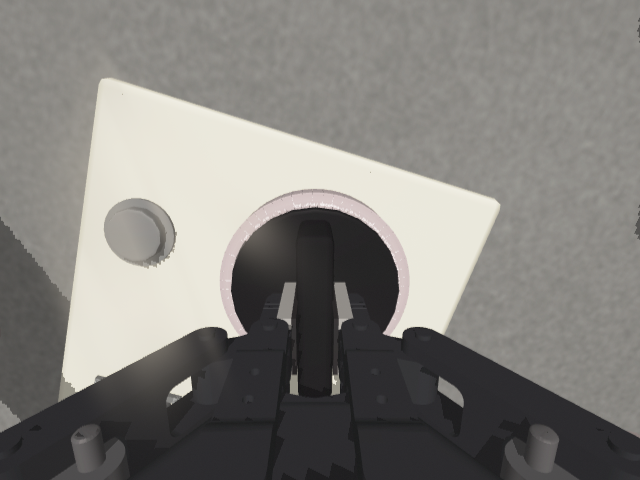

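The cover is down and has turned with the gripper: the bar is still upright at x=315, about 73° from the gaps. I'll nudge it the last few degrees to the stop and read the torque.

```bash
python3 -m jog '[{"jaw":0.005,"slide":[0,0,0],"turn":0.03},{"jaw":0.005,"slide":[0,0,0],"turn":0.06},{"jaw":0.005,"slide":[0,0,0],"turn":0.08},{"jaw":0.005,"slide":[0,0,0],"turn":0.08},{"jaw":0.005,"slide":[0,0,0],"turn":0.08}]'; python3 -c "
from rig import env
print(env.get_obs()['wrist_torque'])"
```

```text
time: 9.1
eef_pos: [591.3, -45.3, 92.1]
tcp_rot: [0.0, 0.988, 0.155, 0.0]
wrist_force: [-1.5, -2.3, 6.8]
opening: 13.1
[-0.26136014  0.44036366  0.81339468]
```

The torque has risen to 0.8 N m, so it is at the stop. I'll release and lift clear.

```bash
python3 -m jog '[{"jaw":0.02,"slide":[0,0,0],"turn":0},{"jaw":0.035,"slide":[0,0,0],"turn":0},{"jaw":0.05,"slide":[0,0,0],"turn":0},{"jaw":0.06,"slide":[0,0,0],"turn":0},{"jaw":0.06,"slide":[0,0,0],"turn":0},{"jaw":0.06,"slide":[0,0,-0.01],"turn":0},{"jaw":0.06,"slide":[0,0,-0.03],"turn":0},{"jaw":0.06,"slide":[0,0,-0.07],"turn":0},{"jaw":0.06,"slide":[0,0,-0.11],"turn":0},{"jaw":0.06,"slide":[0,0,-0.11],"turn":0},{"jaw":0.06,"slide":[0,0,-0.11],"turn":0}]'
python3 - <<'E'
from fit import *
p,d,m=shot('w6'); P=cloud("",d,m);Z=P[...,2]
b=(d>0)&(Z>108)&(Z<125)&(p.max(-1)<70)&(np.hypot(P[...,0]-591,P[...,1]+46)<50)
q=P[b];print(len(q),np.median(q,0),cv2.minAreaRect(q[:,:2].astype(np.float32)))
f=(d>0)&(Z>80)&(Z<92)&(p.max(-1)<70)&(np.hypot(P[...,0]-591,P[...,1]+46)<50);print("flange z",np.median(Z[f]))
E
```

```text
time: 10.2
eef_pos: [591.8, -45.3, 203.4]
tcp_rot: [0.0, 0.988, 0.152, 0.001]
wrist_force: [0.3, -0.1, -0.4]
opening: 60.0
t 10.2 tcp [591.75 -45.28 203.38] yaw 0.3061405313650213 F [ 0.31 -0.07 -0.43] open 60.00332650894521
1885 [590.32085286 -42.15775849 118.05304002] ((591.0250244140625, -44.4213981628418), (14.036012649536133, 67.86358642578125), 20.229772567749023)
flange z 86.3162147098127
```

View pics/w6.png

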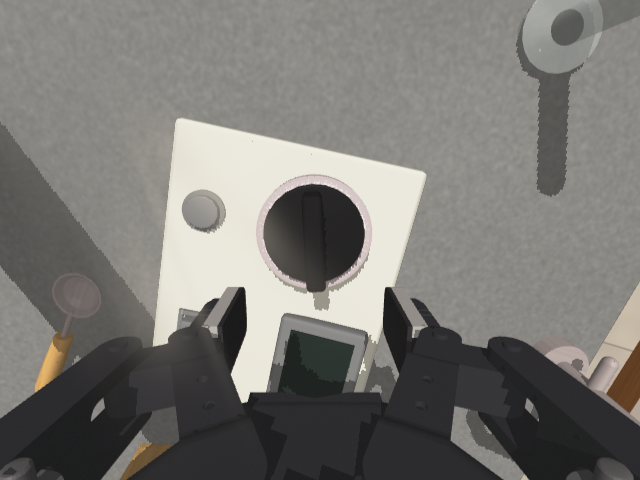

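The cover sits home with its flange at z 85 (after the 1.3 mm depth bias) and is turned about 75°. The view shows it centred at (315,232). Before moving to the key I'll check the clearance to the wash bottle and rack.

Run:
```python
from h import *
d=np.load("scene0_d.npy");P=cloud("scene",d);d2=np.load("side0_d.npy");P2=cloud("side",d2)
for Q,dd in((P,d),(P2,d2)):
    m=(dd>0)&(Q[...,2]>90)&(Q[...,0]>350)&(Q[...,0]<800)&(Q[...,1]>-600)&(Q[...,1]<-50)
    g={}
    for x,y,z in Q[m]:
        k=(int(x//40*40),int(y//40*40)); g[k]=max(g.get(k,0),round(z))
    print(g)
```

```text
{(480, -600): 178, (680, -600): 174, (720, -600): 170, (640, -600): 148, (520, -520): 163, (640, -400): 219, (560, -520): 158, (520, -480): 163, (680, -400): 212, (760, -600): 134, (520, -440): 161, (520, -400): 162, (640, -440): 178, (600, -440): 176, (600, -400): 177, (680, -440): 177, (480, -520): 93, (680, -360): 194, (520, -560): 91, (560, -480): 107, (480, -480): 94, (480, -400): 129, (480, -440): 94, (440, -440): 91, (440, -400): 93, (640, -360): 129, (520, -360): 94, (760, -120): 186}
{(760, -160): 192, (760, -120): 187, (680, -400): 207, (640, -400): 218, (680, -440): 174, (640, -440): 177, (600, -400): 174, (600, -440): 174, (520, -400): 161, (520, -440): 159, (480, -400): 159, (480, -440): 135, (440, -400): 91, (520, -480): 161, (440, -440): 90, (480, -480): 92, (560, -480): 92, (520, -520): 161, (560, -520): 158, (720, -600): 162, (680, -600): 162, (480, -520): 92}
```

```bash
python3 -m jog '[{"jaw":0.03,"slide":[-0.03,0.035,0],"turn":0},{"jaw":0.0,"slide":[-0.06,0.07,0],"turn":0},{"jaw":0.0,"slide":[-0.105,0.114,0],"turn":0},{"jaw":0.0,"slide":[-0.105,0.114,0],"turn":0},{"jaw":0.0,"slide":[-0.105,0.114,0],"turn":0},{"jaw":0.0,"slide":[-0.105,0.114,0.04],"turn":0},{"jaw":0.0,"slide":[-0.105,0.114,0.08],"turn":0},{"jaw":0.0,"slide":[-0.105,0.114,0.113],"turn":0},{"jaw":0.0,"slide":[-0.105,0.114,0.113],"turn":0},{"jaw":0.0,"slide":[-0.105,0.114,0.113],"turn":0},{"jaw":0.0,"slide":[-0.105,0.114,0.113],"turn":0}]' 60; python3 -c "
from wm import *
shot('w7')"
```

```text
time: 11.35
eef_pos: [526.6, -185.5, 90.3]
tcp_rot: [0.001, 0.988, 0.153, 0.001]
wrist_force: [0.2, 0.2, 0.0]
opening: -0.1
t 11.35 tcp [ 526.62 -185.46   90.34] yaw 0.3065944743223635 F [0.16 0.19 0.  ] open -0.1041295778231456
```

View pics/w7.png

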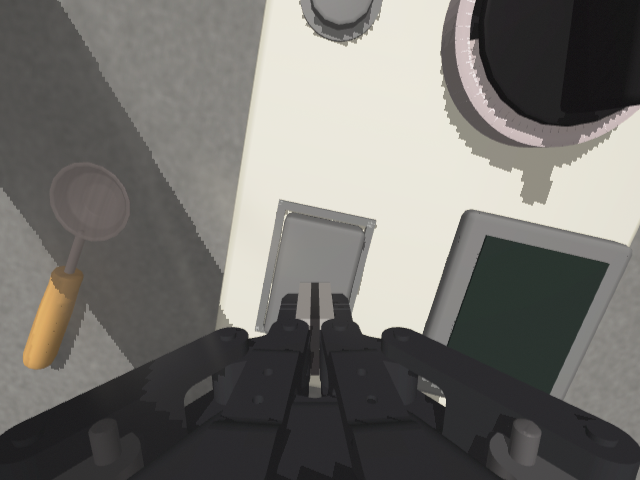

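The closed fingertips, at (315,300), stand over the wide key. I'll lower to just above it, then press in millimetre steps.

```bash
python3 -m jog '[{"jaw":0,"slide":[0,0,0.008],"turn":0},{"jaw":0,"slide":[0,0,0.013],"turn":0},{"jaw":0,"slide":[0,0,0.015],"turn":0},{"jaw":0,"slide":[0,0,0.015],"turn":0},{"jaw":0,"slide":[0,0,0.015],"turn":0}]'; python3 -m jog '[{"jaw":0,"slide":[0,0,0.001],"turn":0},{"jaw":0,"slide":[0,0,0.002],"turn":0},{"jaw":0,"slide":[0,0,0.002],"turn":0},{"jaw":0,"slide":[0,0,0.002],"turn":0}]'
```

```text
time: 11.9
eef_pos: [525.4, -185.5, 73.8]
tcp_rot: [-0.0, 0.988, 0.152, -0.0]
wrist_force: [-0.8, 0.3, 2.5]
opening: 0.1
time: 12.3
eef_pos: [525.4, -185.5, 71.9]
tcp_rot: [-0.0, 0.988, 0.152, -0.0]
wrist_force: [-1.7, 0.4, 7.4]
opening: 0.3
```

The force is 7.4 N at about 2.4 mm of travel, which is the peak, so the key's up height is about z 74.3. I'll go 3.6 mm further, to about 6 mm.

```bash
python3 -m jog '[{"jaw":0,"slide":[0,0,0.001],"turn":0},{"jaw":0,"slide":[0,0,0.002],"turn":0},{"jaw":0,"slide":[0,0,0.003],"turn":0},{"jaw":0,"slide":[0,0,0.0036],"turn":0},{"jaw":0,"slide":[0,0,0.0036],"turn":0}]'
```

```text
time: 12.8
eef_pos: [525.4, -185.5, 68.2]
tcp_rot: [0.0, 0.988, 0.152, -0.0]
wrist_force: [-2.4, 1.2, 4.6]
opening: -0.2
```

The force has dropped to 4.6 N at about 6 mm, so it has clicked. I'll lift off.

```bash
python3 -m jog '[{"jaw":0,"slide":[0,0,0],"turn":0},{"jaw":0,"slide":[0,0,-0.004],"turn":0},{"jaw":0,"slide":[0,0,-0.01],"turn":0},{"jaw":0,"slide":[0,0,-0.04],"turn":0},{"jaw":0,"slide":[0,0,-0.09],"turn":0},{"jaw":0,"slide":[0,0,-0.13],"turn":0},{"jaw":0,"slide":[0.02,-0.06,-0.13],"turn":0},{"jaw":0,"slide":[0.02,-0.06,-0.13],"turn":0},{"jaw":0,"slide":[0.02,-0.06,-0.13],"turn":0},{"jaw":0,"slide":[0.02,-0.06,-0.13],"turn":0},{"jaw":0,"slide":[0.02,-0.06,-0.13],"turn":0}]'
python3 - <<'E'
from fit import *
p,d,m=shot('w8'); P=cloud("",d,m);Z=P[...,2]
c=np.hypot(P[...,0]-591,P[...,1]+46)<50
b=(d>0)&(Z>108)&(Z<125)&(p.max(-1)<70)&c
q=P[b]; print(len(q),cv2.minAreaRect(q[:,:2].astype(np.float32)) if len(q) else "")
f=(d>0)&(Z>80)&(Z<92)&(p.max(-1)<70)&c;print("flange z",np.median(Z[f]))
k=(d>0)&(np.abs(P[...,0]-525)<12)&(np.abs(P[...,1]+185)<20)&(Z<100);print("key z",k.sum(),np.median(Z[k]))
for n in("scene","side"):
    s,_=env.capture(n);cv2.imwrite(f"pics/{n}8.png",s[:,:,::-1])
E
```

```text
time: 13.9
eef_pos: [526.5, -123.1, 197.9]
tcp_rot: [0.0, 0.988, 0.152, -0.0]
wrist_force: [-0.1, -0.0, 0.0]
opening: -0.1
t 13.9 tcp [ 526.53 -123.1   197.86] yaw 0.3055670459149147 F [-0.13 -0.04  0.05] open -0.08868481127389448
2774 ((590.9442138671875, -45.25799560546875), (14.512240409851074, 68.92991638183594), 19.878995895385742)
flange z 86.27855028803361
key z 419 75.4353455924363
```

View pics/scene8.png

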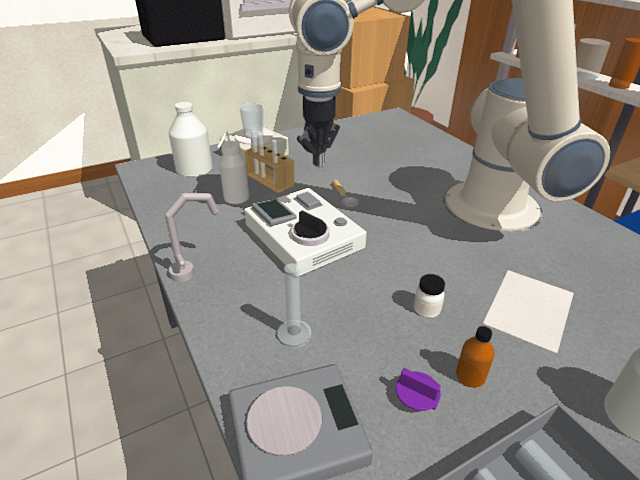

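View pics/w8.png

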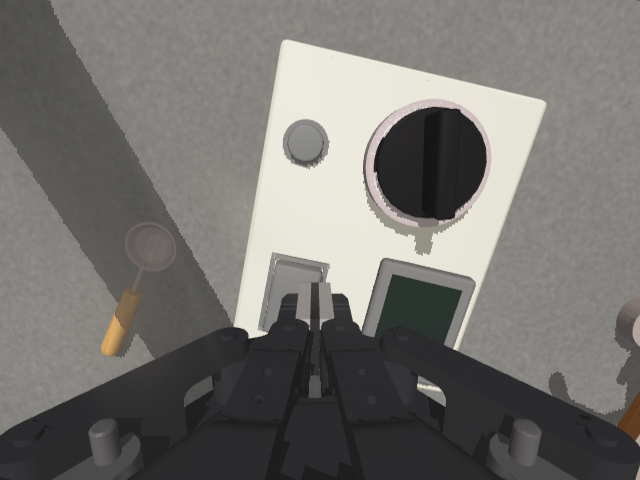

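The cover, at scene (310,228), is home and locked. The key is back up at its earlier height, the bystanders are where they were, and the gripper is clear of everything.

```bash
python3 -c "
from rig import env
print(env.finish_job())"
```

```text
the job is handed in; nothing more can be done
None
```

I closed the sample chamber, zeroed the instrument and handed the job in at about 14 s of the 64 s allowed. The hand-in gives no verdict.

- **Cover:** I gripped it by its bar, lowered it through the gaps with no sign of the lip catching it, and turned it clockwise until the torque rose to about 0.8 N m at the stop. The last wrist picture puts it about 75° from the gaps. Its centre is about 1 mm from the mount's. The flange reads z 86.3 mm, or about 85 mm (its home height) after the roughly 1.3 mm that this camera's depth reads high.
- **Wide key:** I pressed it to about 6 mm. The force peaked near 7.4 N and then dropped to 4.6 N, so it clicked well short of the end stop. After I lifted off, its top reads the same height as before (75.4 mm against 75.3 mm).
- **Everything else:** The round key was never approached. The bystanders look unmoved in the last scene picture, which I checked by eye only. The gripper is clear of everything, and the wrist force is near zero.
- **Disagreement:** The cameras differed from each other by a few millimetres in places. I therefore set the cover's position over the mount from the wrist view alone.

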